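# Stack the pen tote on the syringe tote instead of nesting it

### The arm

A 6-joint arm with a two-finger parallel gripper is mounted at the origin on a cart in front of the work surface, level with it; the furniture and walls round the work are solid. World frame = base frame: x ahead of the robot, y to its left, z up, the work surface at z = 0. Lengths are in m, angles in rad, forces in N, time in s.
With the tool pointing down it reaches from about 0.3 to 0.875 m from the base axis. Payload 6.4 kg.
Tool frame: the origin (TCP) lies midway between the tips of the shut fingers; the grasp point (between the pads) lies 19 mm behind it; z points along the fingers, y is the line along which they close (so a half turn about z gives the same grasp; the last joint's range is limited). The gripper opens to 85 mm and grips with 20 to 120 N. Pads are 22 mm wide; open, the fingers measure 114 mm over their backs; the gripper's body (76 mm by 85 mm) begins 54 mm behind the grasp point. The pads swing forward as they close: fully open they stand 13 mm farther back than shut.
Start: joints at [-1.342, 0.181, 1.607, -0, 1.354, -0.206], TCP at [0.242, -0.522, 0.231] pointing down, gripper open.
Joint ranges: [-2.99, 2.99], [-0.89, 2.07], [0.3, 2.58], [-1.14, 4.28], [0, 2.63], [-3.12, 3.12]. Speed limits (rad/s): [2.57, 2.57, 3.01, 3.14, 3.14, 3.14].

### API

Orientations are given as a unit quaternion [w, x, y, z].
In Python, from bench import ctrl gives the robot as it stands.
- The arm moves only by the tool drive_tool, never from a script. Its argument "plan" is a list that holds one entry, the list of rows, each a list of 4 numbers: the shift along the tool's x, y, z scaled (see below), then the turn about the tool's z scaled (see below). In form: [[[x, y, z, roll], ...]]. A call has 1 to 12 rows; each row is the pose to reach, as a shift and turn from the pose commanded when the call began, along the tool's axes at that moment, turning the shorter way round; what a row does not reach only later rows make up. The controller multiplies each number of a shift by 400 mm and each number of a turn by 180 degrees. A row lasts 1/12 s, in which the tool goes at most 41.7 mm and 7.16 degrees, less where a joint would pass 70% of its speed; a pose out of reach is approached as far as the arm can. A call with a number of a shift or a turn outside -1 to 1 is refused whole. A call with a gripper value outside its range is refused whole. "jaw" is the closure, from 0 (fully open) to 1 (shut), set as the call begins (left out, the last holds). The fingers move at their own pace and stop on an object; the grip force is fixed at half the most. Time passes only in rows, so rows that repeat a pose let the fingers close. It gives the time, the measured TCP pose, the force, the opening and the grip force at its end, in the units of the state.
- ctrl.get_obs(): the state, without advancing time (a new reading comes with each control period).
- ctrl.camera(name): name is "scene" or "top" or "wrist"; returns (picture, depth): 420x560x3 uint8, red, green, blue; 420x560 float32, m along the optical axis (not along the pixel's ray), 0 where there is no reading.
- ctrl.camera_info(name): a dict with "camera_matrix" (3x3 intrinsics, pixels), "R" (3x3) and "t" (3): a world point X has camera coordinates R X + t; the wrist camera has in their place "T_tool_cam" (4x4, takes a point from camera to tool coordinates, whose origin is the TCP and whose axes are the flange's). Camera axes: x right, y down, z forward; pixel columns grow to the right and rows downward; lengths in m; the calibration is good to about 2 mm. The wrist camera is an equidistant fisheye: a pixel r from the principal point sees the ray r / f radians off the axis. A picture is of the moment at which its call begins: read the wrist's pose just before it. camera_info takes no time and is no camera call.
- ctrl.hand_in(): hands the job in; it is judged then, once.
The state is a dict: "time_s": time; "q": joint angles; "dq": joint speeds; "joint_efforts": joint torques, N m; "eef_pos": TCP position; "eef_rot": TCP orientation; "wrist_force": force on the tool from outside, world axes, zero at the start; "torque": the same for the moment, N m; "opening": opening from 0.0 (shut) to 1.0 (fully open); "grasp_force": force on a finger pad.
Only numpy, scipy, OpenCV 4.12 (cv2) and the standard library are available. Lean on these libraries where they do the work, as an engineer would, in place of code of your own. Each camera call takes 0.05 s, during which the arm holds its last target. There are 200 camera calls.

### The job

Stack the blue pen tote on top of the grey base tote so that it locks and does not sink onto the syringe inside: turn it so that its orange thumb ledge is over the base's orange clips, tuck its end tab under the steel hook with that end tilted low, then press the orange-ledge end down gently until both clips have snapped over its side lugs. Keep the pens in their tote, leave the base tote about where it stands, do not shift the other things on the bench, and let go.

Things in the scene. Friction and masses are not known exactly. Their poses are not given: they have to be found in the camera images.
- top_tote: Blue open tote, 150x45 mm, 50 high, walls 3, about 0.25 kg, two pens in it. Origin: centre of underside; x along its length (tab end +x, orange ledge end -x), z up. Grip across the 45 mm at mid length, sides plain there. Starts on the bench roughly parallel to the base's x, the nesting (wrong) way; stacked, its x runs against the base's x, origin at base (0, 0, 52 mm).
- thumb_ledge (a point): Centre of the top of the blue tote's orange thumb ledge, the place to press: top_tote (-65, 0, 50) mm; ledge x -75 to -55, full width, flush with the rim. Axes as top_tote.
- lug (a point): Centre of the underside of the blue tote's left lug, top_tote (-60, 26, 0) mm. A lug on each side: x -67 to -53, z 0 to 8, jutting out from the wall to y = +-30 mm. Axes as top_tote.
- tab_tip (a point): Bottom edge of the free end of the blue tote's tab, mid width: top_tote (89, 0, 8) mm. The tab is 30 mm wide, 4 thick (z 8 to 12) and juts out 14 mm (x 75 to 89). Axes as top_tote.
- base_tote: Grey open tote, loose, 0.9 kg, a syringe lying in it (up to z=26). Origin on underside; x along its length, hook end -x, clip end +x, z up. Spans x -92 to 99, y +-30 mm, rim z=60; opening x -80 to 94, y +-24.5. Slots in the side walls at x -70 to -50, down to z=22: the wrong way round, the blue tote's lugs pass through these and it sinks onto the syringe.
- hook_lip (a point): Lower inner edge of the steel hook's lip, mid width: base_tote (-83, 0, 67) mm. Plate with inner face at x=-92 and 44 mm wide lip (x -96 to -83, z 67 to 71), 7 mm above the end rim, on which the tab rests. Stacked, tab and lip overlap 6 mm, so a level descent is blocked: slide the tab in to the plate tilted tab-low by 3 to 15 deg, then swing the other end down.
- pocket (a point): Centre of the floor of the left (+y) pocket in the base's side wall, base_tote (60, 27, 52) mm; one on each side, x 50 to 70 mm, open at the top, for the lugs (3 mm play along x). Axes as base_tote.
- clip_left (a joint): Orange spring clip beside the base's +y pocket, top at z=76 mm, rad: 0 upright (closed), grows as pushed outward. A lug meets its ramp with its underside 17 mm above the pocket floor, opens it to about 0.08, and the clip springs back to about 0 over the lug when home. The tote's weight is not enough: it takes roughly 10 N of push on the thumb ledge.
- clip_right (a joint): The same clip beside the base's -y pocket.
- pen_black: Black-and-white marker pen, 14x128x16 mm, lying lengthwise in the blue tote; origin under its centre.
- pen_red: Red marker pen, 14x128x16 mm, lying lengthwise in the blue tote; origin under its centre.
- timer: Bystander: white digital timer, 64x70x21 mm, lying behind the work; leave alone.
- elbow: Bystander: white plastic pipe elbow, 47x47x34 mm, near the front edge between the totes; leave alone.
- brush: Bystander: wooden bench brush, 28x190x38 mm, at the left; leave alone.
- scoop: Bystander: small white scoop, 43x127x18 mm, at the back right; leave alone.
Things that resemble listed ones, but are neither listed nor needed, are in the scene too. There is more than one size of the base_tote; the one meant has the size given above.

How it is judged:
At the end, for the whole second after the job is handed in: Blue tote level on the base, orange ledge over the clips: origin within 6 mm along and 4 mm across the base's, 48 to 54.5 mm above its underside, level to 0.03 rad, in line to 0.06 rad; both clips back below 0.035 rad; pens lying in it, base upright, all at rest (x of top_tote in the frame of base_tote between -0.006 and 0.006 m and y of top_tote in the frame of base_tote between -0.004 and 0.004 m and z of top_tote in the frame of base_tote between 0.048 and 0.0545 m and x of thumb_ledge in the frame of base_tote above 0.05 m and angle between the z axis of top_tote and the z axis of base_tote, either way round below 0.03 rad and angle between the x axis of top_tote and the x axis of base_tote, either way round below 0.06 rad and value of joint each of clip_left, clip_right below 0.035 rad and angle between base_tote's own z axis and vertical below 0.03 rad and linear speed of each of top_tote, base_tote below 0.01 m/s and z of pen_black in the frame of top_tote between -0.002 and 0.035 m and x of pen_black in the frame of top_tote between -0.07 and 0.07 m and y of pen_black in the frame of top_tote between -0.022 and 0.022 m and z of pen_red in the frame of top_tote between -0.002 and 0.035 m and x of pen_red in the frame of top_tote between -0.07 and 0.07 m and y of pen_red in the frame of top_tote between -0.022 and 0.022 m); the robot touches nothing.
It fails at once if the base tote is shoved more than 50 mm from where it stood (distance of base_tote from where it was at the start of the episode above 0.05 m).
It fails at once if the totes are forced together with more than 80 N (contact force between top_tote and base_tote above 80 N).
It fails at once if a bystander (timer, elbow, brush, scoop) is moved more than 30 mm (distance of any of timer, elbow, brush, scoop from where it was at the start of the episode above 0.03 m).
It also fails if it takes over 51 s, if anything falls off the work surface, if the arm or the gripper's body presses on something with over 40 N, if the wrist force passes 120 N, or if a joint passes its speed limit or range.

## Working session

There is one attempt and no reset: what is moved stays moved. The work goes in short steps, Python scripts to look and compute and a tool call to move; the robot and the scene stay as the last step left them, time stands still between calls to the robot, and variables do not carry over. Pictures are saved under pics/ and viewed, at most 10 in all, crops included, and the job is handed in when it is done.

Besides the shell and the picture viewer there is one more tool, called after "Call:" as name([rows], argument=value, ...), one row to a line, values as JSON. drive_tool: Moves the arm, as the interface text tells. Its arguments: {"type":"object","properties":{"plan":{"type":"array"},"jaw":{"type":"number"}},"required":["plan"]}

```bash
mkdir -p pics; ls
python3 - <<'E'
from bench import ctrl
import cv2,numpy as np
np.set_printoptions(precision=4,suppress=True)
o=ctrl.get_obs();print(o)
for n in("scene","top","wrist"):
    p,d=ctrl.camera(n);cv2.imwrite(f"pics/{n}0.png",p[:,:,::-1]);np.save(f"pics/{n}0.npy",d)
    print(n,ctrl.camera_info(n))
E
```

```text
pics
{'time_s': 0.0, 'q': array([-1.3423,  0.1815,  1.608 ,  0.    ,  1.3538, -0.2063]), 'dq': array([-0.0005,  0.0019, -0.0008,  0.0004, -0.0007,  0.0012]), 'joint_efforts': array([ -0.0002, -44.487 , -35.1341,  -0.0002,   0.009 ,  -0.    ]), 'eef_pos': array([ 0.2421, -0.5209,  0.2304]), 'eef_rot': array([-0.0009,  0.9765,  0.2157, -0.    ]), 'wrist_force': array([-1.3242, -0.3438,  0.352 ]), 'torque': array([-0.0329,  0.0223, -0.0766]), 'grasp_force': 0.0, 'opening': 1.0029550154897988}
scene {'camera_matrix': array([[492.3641,   0.    , 279.5711],
       [  0.    , 492.3641, 207.2518],
       [  0.    ,   0.    ,   1.    ]]), 'R': array([[ 0.9816,  0.1911,  0.0015],
       [ 0.1501, -0.7664, -0.6245],
       [-0.1182,  0.6132, -0.781 ]]), 't': array([-0.552 ,  0.0311,  1.4146])}
top {'camera_matrix': array([[424.5353,   0.    , 279.7551],
       [  0.    , 424.5353, 215.7621],
       [  0.    ,   0.    ,   1.    ]]), 'R': array([[ 0.0286, -0.9995,  0.0137],
       [-0.984 , -0.0306, -0.1753],
       [ 0.1756, -0.0085, -0.9844]]), 't': array([0.082 , 0.5556, 1.0166])}
wrist {'camera_matrix': array([[325.1923,   0.    , 281.4611],
       [  0.    , 325.1923, 215.9723],
       [  0.    ,   0.    ,   1.    ]]), 'T_tool_cam': array([[-0.0004, -0.9468, -0.3217,  0.083 ],
       [ 1.    , -0.0002, -0.0006,  0.001 ],
       [ 0.0005, -0.3217,  0.9468, -0.1422],
       [ 0.    ,  0.    ,  0.    ,  1.    ]])}
```

View pics/scene0.png

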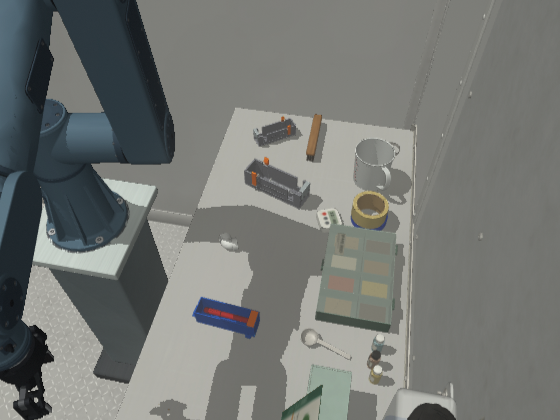

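View pics/top0.png

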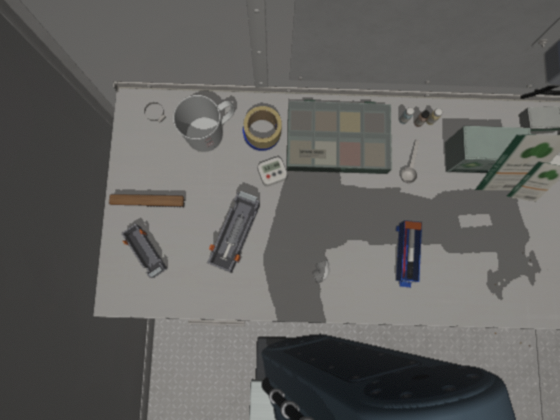

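The scene shows the blue tote at top-camera pixel (410,253), orange ledge at the far end (412,226) and tab at (405,284). There are two grey totes: a larger one at (235,232), clips near and hook far at (249,197), and a smaller one at (145,250). I'll measure both by depth to pick the one of about 191x60 mm, rim 60.

```bash
cat > h.py <<'E'
import numpy as np,cv2
from scipy.spatial.transform import Rotation as Ro
np.set_printoptions(precision=4,suppress=True)
def cloud(info,d):
    K,R,t=info["camera_matrix"],info["R"],info["t"]
    v,u=np.indices(d.shape);c=np.stack([(u-K[0,2])/K[0,0]*d,(v-K[1,2])/K[1,1]*d,d],-1)
    W=(c-t)@R; W[d==0]=np.nan; return W
def yaw(o):
    w=o["eef_rot"];X=Ro.from_quat([w[1],w[2],w[3],w[0]]).as_matrix()[:,0];return np.arctan2(X[1],X[0])
def go(o,pos,yw,p0=None):
    """scaled tool shift/roll to world pos & tool-x yaw (tool pointing down)"""
    y0=yaw(o);d=np.array(pos)-(o["eef_pos"] if p0 is None else p0)
    c,s=np.cos(y0),np.sin(y0)
    tx=d[0]*c+d[1]*s; ty=d[0]*s-d[1]*c
    r=-((yw-y0+np.pi)%(2*np.pi)-np.pi)
    return np.round([tx/.4,ty/.4,-d[2]/.4,r/np.pi],4), max(np.linalg.norm(d)/.0417,abs(np.degrees(r))/7.16)
E
python3 - <<'E'
from h import *
from bench import ctrl
for n in("top","scene"):
    p=cv2.imread(f"pics/{n}0.png");W=cloud(ctrl.camera_info(n),np.load(f"pics/{n}0.npy"))
    hsv=cv2.cvtColor(p,cv2.COLOR_BGR2HSV)
    rect={"top":[("big",205,185,265,275),("small",120,215,170,280),("blue",390,215,430,292)],"scene":[("big",240,150,315,210),("small",248,112,300,148),("blue",190,295,265,340)]}[n]
    for nm,a,b,c,d in rect:
        w=W[b:d,a:c].reshape(-1,3);h=hsv[b:d,a:c].reshape(-1,3)
        ok=np.isfinite(w[:,2])&(w[:,2]>.012)
        top=ok&(w[:,2]>(.04 if nm!="blue" else .035))&(w[:,2]<.085)
        r=cv2.minAreaRect((w[ok][:,:2]*1000).astype(np.float32));r2=cv2.minAreaRect((w[top][:,:2]*1000).astype(np.float32)) if top.any() else None
        print(n,nm,r,r2,np.percentile(w[ok][:,2],[50,90,99]))
        og=ok&(h[:,0]<14)&(h[:,1]>150)&(h[:,2]>100)
        print("  orange n",og.sum(),w[og].mean(0) if og.any() else "", w[og].min(0),w[og].max(0))
        if nm=="blue":
            bl=ok&(h[:,0]>100)&(h[:,0]<130)&(h[:,1]>100);print("  blue",w[bl].mean(0),w[bl].min(0),w[bl].max(0))
i=cv2.imread("pics/top0.png")
cv2.imwrite("pics/crop1.png",np.hstack([cv2.resize(i[180:300,100:280],None,fx=3,fy=3,interpolation=2),cv2.resize(i[200:320,380:460],None,fx=3,fy=3,interpolation=2)]))
E
```

```text
top big ((511.3082275390625, 211.33961486816406), (74.51107788085938, 195.0631103515625), 69.54646301269531) ((511.3495788574219, 211.34283447265625), (74.170654296875, 194.92059326171875), 69.39875793457031) [0.0473 0.0679 0.0759]
  orange n 28 [0.4546 0.2281 0.0725] [0.4394 0.196  0.0545] [0.4716 0.2645 0.0788]
top small ((457.3598327636719, 437.3033447265625), (137.97964477539062, 52.73843002319336), 36.4570426940918) ((456.3038024902344, 438.17132568359375), (136.29660034179688, 52.33831787109375), 34.9010124206543) [0.0377 0.0478 0.0522]
  orange n 5 [0.5038 0.4413 0.0527] [0.5009 0.4401 0.0516] [0.5059 0.4429 0.0545]
top blue ((469.8136901855469, -228.77398681640625), (46.61667251586914, 162.58021545410156), 85.39696502685547) ((475.67169189453125, -229.47967529296875), (46.53535079956055, 150.71978759765625), 85.6217269897461) [0.0291 0.0503 0.0533]
  orange n 87 [ 0.5394 -0.2358  0.0502] [ 0.5321 -0.2538  0.0457] [ 0.5473 -0.218   0.0536]
  blue [ 0.465  -0.2275  0.035 ] [ 0.3887 -0.2544  0.0121] [ 0.5463 -0.2017  0.0537]
scene big ((533.2967529296875, 273.71875), (209.988113
[... 294 characters left out ...]
9356689453125), (141.1549072265625, 59.323585510253906), 40.48062515258789) ((460.7248840332031, 430.8522644042969), (138.0722198486328, 57.72357177734375), 41.79719161987305) [0.0304 0.0434 0.0514]
  orange n 19 [0.4993 0.4478 0.0413] [0.4778 0.4335 0.022 ] [0.5091 0.478  0.0547]
scene blue ((471.94195556640625, -232.9866485595703), (48.779029846191406, 162.60365295410156), 85.47806549072266) ((477.97479248046875, -233.56668090820312), (48.76021194458008, 150.4224090576172), 85.57075500488281) [0.0328 0.0495 0.0529]
  orange n 194 [ 0.5028 -0.2301  0.0335] [ 0.4253 -0.2571  0.012 ] [ 0.5498 -0.2144  0.0561]
  blue [ 0.4727 -0.2351  0.0335] [ 0.3904 -0.2623  0.012 ] [ 0.5536 -0.2035  0.0547]
```

View pics/crop1.png

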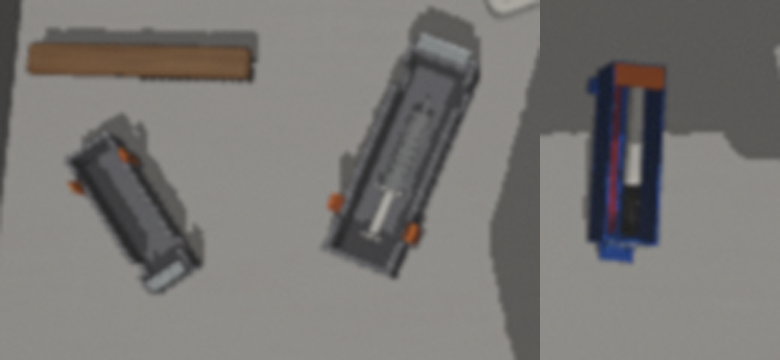

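The crop confirms it: the large grey tote (195 mm long, rim about 60) holds the syringe, with clips at the near end and hook at the far end. The small one (137 mm) is the decoy. The blue tote has its ledge far and its tab near. I'll move above it for a wrist view.

Run:
```python
from h import *
from bench import ctrl
o=ctrl.get_obs();print(go(o,[.42,-.2315,.26],np.radians(-4.5)),np.degrees(yaw(o)))
```

```text
(array([ 0.7082, -0.4693, -0.0736,  0.1634]), np.float64(8.180154513216896)) 24.909478173543377
```

Call:
drive_tool([
  [[0.708,-0.469,-0.0736,0.163],[0.708,-0.469,-0.0736,0.163],[0.708,-0.469,-0.0736,0.163],[0.708,-0.469,-0.0736,0.163],[0.708,-0.469,-0.0736,0.163],[0.708,-0.469,-0.0736,0.163],[0.708,-0.469,-0.0736,0.163],[0.708,-0.469,-0.0736,0.163],[0.708,-0.469,-0.0736,0.163],[0.708,-0.469,-0.0736,0.163],[0.708,-0.469,-0.0736,0.163],[0.708,-0.469,-0.0736,0.163]],
], jaw=0)

```text
time_s: 1.15
eef_pos: [0.4196, -0.2329, 0.2604]
eef_rot: [0.0, 0.999, -0.039, -0.0]
wrist_force: [0.0, -0.8, 0.6]
opening: 1.0
grasp_force: 0.0
```

```bash
cat >> h.py <<'E'
def wcloud(ctrl,name):
    o=ctrl.get_obs();p,d=ctrl.camera("wrist");cv2.imwrite(f"pics/{name}.png",p[:,:,::-1])
    i=ctrl.camera_info("wrist");K=i["camera_matrix"];v,u=np.indices(d.shape)
    x=(u-K[0,2])/K[0,0];y=(v-K[1,2])/K[1,1];th=np.hypot(x,y)+1e-9;s=np.tan(th)/th
    c=np.stack([x*s*d,y*s*d,d],-1);c[(d==0)|(th>1.3)]=np.nan
    T=i["T_tool_cam"];w=o["eef_rot"];R=Ro.from_quat([w[1],w[2],w[3],w[0]]).as_matrix()
    return o,p,(c@T[:3,:3].T+T[:3,3])@R.T+o["eef_pos"]
E
python3 - <<'E'
from h import *
from bench import ctrl
o,p,W=wcloud(ctrl,"w1");print(o["eef_pos"],np.degrees(yaw(o)),o["wrist_force"])
m=(abs(W[...,0]-.478)<.12)&(abs(W[...,1]+.23)<.06)&(W[...,2]>.03)&(W[...,2]<.06)
w=W[m];print(len(w),np.percentile(w[:,2],[5,50,95]))
m&=W[...,2]>.043
r=cv2.minAreaRect((W[m][:,:2]*1000).astype(np.float32));print(r)
h=cv2.cvtColor(p,cv2.COLOR_RGB2HSV);og=m&(h[...,0]<14)&(h[...,1]>150);print(W[og].mean(0))
E
```

```text
[ 0.4196 -0.2329  0.2604] -4.453153786214865 [ 0.0398 -0.7985  0.59  ]
1820 [0.0347 0.0493 0.0507]
((477.0641784667969, -230.68780517578125), (45.8872184753418, 150.01431274414062), 85.635986328125)
[ 0.5403 -0.2354  0.0495]
```

View pics/w1.png

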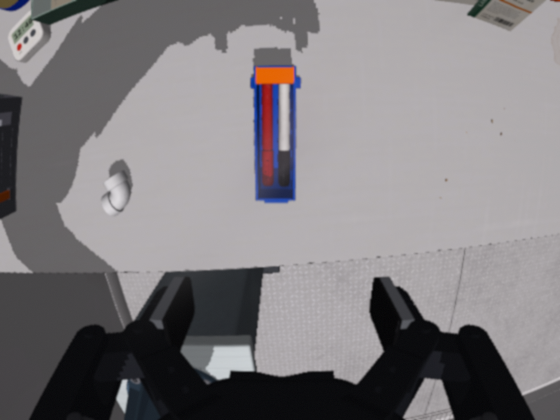

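Run:
```python
from h import *
from bench import ctrl
o=ctrl.get_obs();yw=np.radians(-4.36);print(go(o,[.4771,-.2307,.10],yw),go(o,[.4771,-.2307,.015],yw))
```

```text
(array([ 0.1434, -0.0175,  0.4009, -0.0009]), np.float64(4.087949399936794)) (array([ 0.1434, -0.0175,  0.6134, -0.0009]), np.float64(6.045271338831383))
```

Call:
drive_tool([
  [[0.143,-0.0175,0.2,0],[0.143,-0.0175,0.4,0],[0.143,-0.0175,0.4,0],[0.143,-0.0175,0.45,0],[0.143,-0.0175,0.5,0],[0.143,-0.0175,0.55,0],[0.143,-0.0175,0.58,0],[0.143,-0.0175,0.6,0],[0.143,-0.0175,0.613,0],[0.143,-0.0175,0.613,0],[0.143,-0.0175,0.613,0]],
])

```text
time_s: 2.12
eef_pos: [0.4784, -0.2306, 0.0169]
eef_rot: [0.001, 0.999, -0.039, 0.001]
wrist_force: [-0.4, -0.2, -0.3]
opening: 1.002
grasp_force: 0.0
```

Call:
drive_tool([
  [[0,0,0,0],[0,0,0,0],[0,0,0,0],[0,0,0,0],[0,0,0,0],[0,0,0,0],[0,0,0,0],[0,0,0,0]],
], jaw=1)

```text
time_s: 2.78
eef_pos: [0.4784, -0.2301, 0.0166]
eef_rot: [0.001, 0.999, -0.038, 0.001]
wrist_force: [-1.4, 0.2, 5.4]
opening: 0.52
grasp_force: 62.5
```

Call:
drive_tool([
  [[0,0,-0.03,0],[0,0,-0.1,0],[0,0,-0.2,-0.03],[0,0,-0.3,-0.07],[0,0,-0.4,-0.11],[0,0,-0.46,-0.15],[0,0,-0.46,-0.19],[0,0,-0.46,-0.23],[0,0,-0.46,-0.27],[0,0,-0.46,-0.31],[0,0,-0.46,-0.35],[0,0,-0.46,-0.39]],
])

```text
time_s: 3.78
eef_pos: [0.477, -0.2289, 0.1996]
eef_rot: [-0.001, 0.84, 0.543, -0.0]
wrist_force: [-0.9, -0.9, -4.2]
opening: 0.516
grasp_force: 62.3
```

Run:
```python
from h import *
from bench import ctrl
o=ctrl.get_obs();yw=np.radians(159.5);print(o["eef_pos"],np.degrees(yaw(o)),o["wrist_force"],o["torque"],o["opening"],go(o,[.64,.16,.20],yw))
```

```text
[ 0.477  -0.2289  0.1996] 65.79530502949119 [-0.9081 -0.9414 -4.2196] [0.0414 0.0023 0.0084] 0.5160841789030889 (array([ 1.0537, -0.0269, -0.0011, -0.5206]), np.float64(13.087247900909052))
```

Call:
drive_tool([
  [[0.08,-0.003,0,-0.039],[0.17,-0.005,0,-0.078],[0.26,-0.007,0,-0.117],[0.35,-0.01,0,-0.156],[0.44,-0.012,0,-0.195],[0.53,-0.014,0,-0.234],[0.62,-0.016,0,-0.273],[0.71,-0.018,0,-0.312],[0.8,-0.02,0,-0.351],[0.9,-0.022,0,-0.39],[0.98,-0.027,0,-0.429],[1.0,-0.027,0,-0.468]],
])

```text
time_s: 4.78
eef_pos: [0.6341, 0.144, 0.1995]
eef_rot: [-0.001, 0.257, 0.966, 0.001]
wrist_force: [-1.1, -0.3, -2.2]
opening: 0.516
grasp_force: 62.5
```

Call:
drive_tool([
  [[0,0,0,-0.026],[0,0,0,-0.0526],[0,0,0,-0.0526],[0,0,0,-0.0526]],
])

```text
time_s: 5.12
eef_pos: [0.6335, 0.1389, 0.1994]
eef_rot: [-0.001, 0.182, 0.983, -0.0]
wrist_force: [0.4, -0.7, -3.2]
opening: 0.515
grasp_force: 62.5
```

```bash
cat > m.py <<'E'
from h import *
from bench import ctrl
import sys
o,p,W=wcloud(ctrl,sys.argv[1]);print(o["eef_pos"],np.degrees(yaw(o)),o["wrist_force"])
np.save("pics/W.npy",W)
h=cv2.cvtColor(p,cv2.COLOR_RGB2HSV)
m=(abs(W[...,0]-.51)<.13)&(abs(W[...,1]-.21)<.12)&(W[...,2]>.055)&(W[...,2]<.064)&(h[...,1]<100)
mc=cv2.connectedComponentsWithStats(m.astype(np.uint8),connectivity=8)
print("comps",[tuple(s) for s in mc[2][1:] if s[4]>20])
q=W[m];r=cv2.minAreaRect((q[:,:2]*1000).astype(np.float32));print("rim",len(q),r,np.median(q[:,2]))
m2=(abs(W[...,0]-.51)<.13)&(abs(W[...,1]-.21)<.12)&(W[...,2]>.05)&(W[...,2]<.085)
r=cv2.minAreaRect((W[m2][:,:2]*1000).astype(np.float32));print("all",r)
og=m2&(h[...,0]<14)&(h[...,1]>150)
n,l,s,c=cv2.connectedComponentsWithStats(og.astype(np.uint8),connectivity=8)
for k in range(1,n):
    if s[k,4]>8:print("clip",s[k],W[l==k].mean(0))
E
python3 m.py w2
```

```text
[0.6335 0.1389 0.1994] 159.01094183941174 [ 0.4399 -0.6578 -3.242 ]
comps [(np.int32(275), np.int32(0), np.int32(9), np.int32(104), np.int32(696)), (np.int32(337), np.int32(0), np.int32(10), np.int32(105), np.int32(746)), (np.int32(339), np.int32(127), np.int32(8), np.int32(11), np.int32(74))]
rim 1536 ((528.9732666015625, 205.6931915283203), (60.71506118774414, 125.5465316772461), 69.79536437988281) 0.05948597229356545
all ((528.3460693359375, 205.92401123046875), (60.71506118774414, 126.8831787109375), 69.79536437988281)
```

View pics/w2.png

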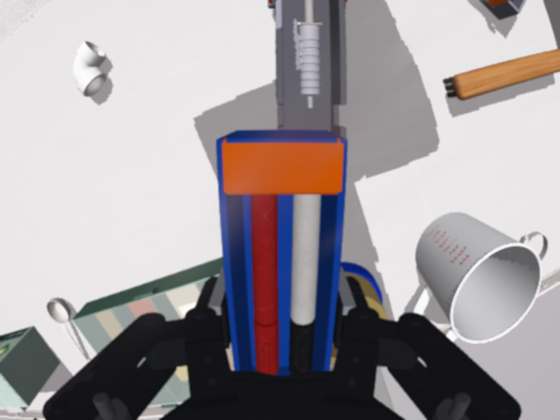

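Call:
drive_tool([
  [[-0.06,0,0,-0.0044],[-0.13,0,0,-0.0044],[-0.15,0,0,-0.0044],[-0.15,0,0,-0.0044],[-0.15,0,0,-0.0044]],
])

```text
time_s: 5.58
eef_pos: [0.6897, 0.117, 0.199]
eef_rot: [-0.001, 0.175, 0.985, 0.0]
wrist_force: [-0.7, 0.9, -3.2]
opening: 0.518
grasp_force: 62.6
```

```bash
python3 m.py w3
python3 - <<'E'
from h import *
W=np.load("pics/W.npy")
m=(abs(W[...,0]-.51)<.13)&(abs(W[...,1]-.21)<.12)&(W[...,2]>.02)&(W[...,2]<.085)
for a in(159.5,159.8,160.1):
    t=np.radians(a);u=np.array([np.cos(t),np.sin(t)]);n=np.array([-u[1],u[0]])
    q=W[m];z=q[:,2];rim=(z>.056)&(z<.063)
    s=q[:,:2]@u;l=q[:,:2]@n;O=np.array([.513,.2113])
    print(a,"rim s",np.percentile(s[rim]-O@u,[0,.5,50,99.5,100]),"lat",np.percentile(l[rim]-O@n,[0,1,99,100]))
# tote ledge end & tab in tool frame
from bench import ctrl
E
```

```text
[0.6897 0.117  0.199 ] 159.80866996233206 [-0.7119  0.8629 -3.1815]
comps [(np.int32(279), np.int32(0), np.int32(7), np.int32(37), np.int32(257)), (np.int32(341), np.int32(0), np.int32(9), np.int32(39), np.int32(279)), (np.int32(280), np.int32(58), np.int32(70), np.int32(27), np.int32(488))]
rim 1038 ((565.377197265625, 192.20458984375), (60.422203063964844, 82.86949157714844), 69.86286163330078) 0.059497546394462905
all ((564.814453125, 192.41094970703125), (60.422203063964844, 84.06826782226562), 69.86286163330078)
159.5 rim s [-0.0973 -0.0924 -0.0499 -0.0149 -0.0141] lat [-0.0306 -0.0304  0.0299  0.03  ]
159.8 rim s [-0.0972 -0.0924 -0.05   -0.015  -0.0143] lat [-0.0303 -0.0301  0.0301  0.0301]
160.1 rim s [-0.0972 -0.0926 -0.0501 -0.0152 -0.0144] lat [-0.0302 -0.0298  0.0303  0.0303]
```

Run:
```python
from h import *
W=np.load("pics/W.npy");p=cv2.imread("pics/w3.png")
t=np.radians(159.85);u=np.array([np.cos(t),np.sin(t)]);n=np.array([-u[1],u[0]]);O=np.array([.513,.2113])
s=(W[...,:2]-O)@u;l=(W[...,:2]-O)@n;z=W[...,2]
h=(abs(l)<.03)&(abs(s+.09)<.02)&(z>.064)&(z<.08);print("lip n",h.sum(),"s",np.percentile(s[h],[0,2,50,98,100]),"l",np.percentile(l[h],[0,2,98,100]),"z",np.median(z[h]))
e=(abs(l)<.02)&(abs(s+.09)<.02)&(z>.055)&(z<.063);print("endrim",e.sum(),np.percentile(s[e],[0,2,50,98,100]))
# held tote: ledge end and rim in tool frame
from bench import ctrl
o=ctrl.get_obs();y=yaw(o);T=o["eef_pos"];ux=np.array([np.cos(y),np.sin(y)]);ny=np.array([-ux[1],ux[0]])
a=(W[...,:2]-T[:2])@ux;b=(W[...,:2]-T[:2])@ny;zz=z-T[2]
hs=cv2.cvtColor(p,cv2.COLOR_BGR2HSV)
g=(hs[...,0]<14)&(hs[...,1]>180)&(a>.04)&(a<.09)&(abs(b)<.04)&(zz>0)
print("ledge",g.sum(),"a",np.percentile(a[g],[1,99]),"b",np.percentile(b[g],[1,99]),"z",np.percentile(zz[g],[5,50,95]))
A=np.c_[a[g],b[g],np.ones(g.sum())];print(np.linalg.lstsq(A,zz[g],rcond=None)[0])
e=(abs(b)<.03)&(a>.06)&(a<.09)&(zz>.02)&(zz<.05);print("tote end a",np.percentile(a[e],[50,98,100]),"b",np.percentile(b[e],[1,99]))
cv2.imwrite("pics/c3.png",cv2.resize(p[0:220,180:440],None,fx=3,fy=2.7))
```

```text
lip n 854 s [-0.0971 -0.0968 -0.0906 -0.0842 -0.0833] l [-0.022  -0.0209  0.0211  0.0219] z 0.07054251102925094
endrim 109 [-0.0972 -0.097  -0.0817 -0.0806 -0.0806]
ledge 5881 a [0.0524 0.0696] b [-0.0195  0.0209] z [0.0318 0.0328 0.0338]
[ 0.0485 -0.0022  0.0298]
tote end a [0.0664 0.0718 0.0719] b [-0.0212  0.0225]
```

View pics/c3.png

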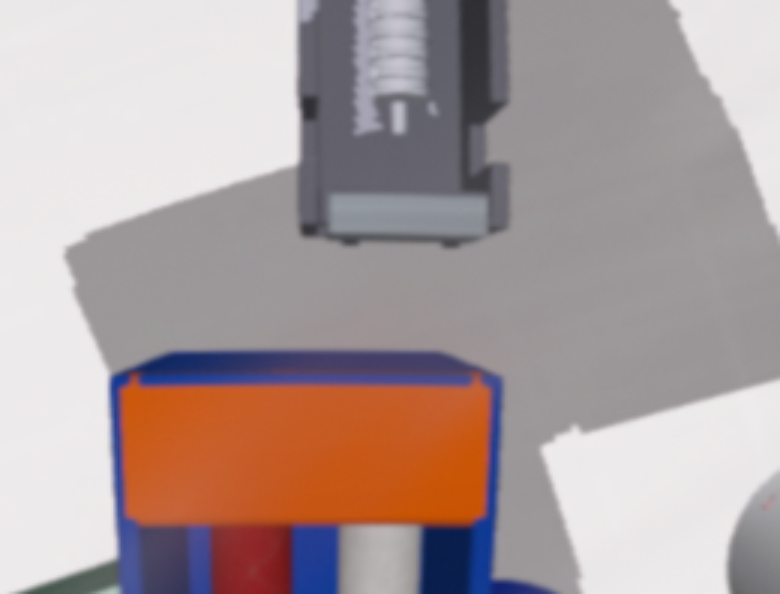

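```bash
cat > t.py <<'E'
from h import *
from bench import ctrl
import sys
o,p,W=wcloud(ctrl,sys.argv[1])
print(o["time_s"],o["eef_pos"],np.degrees(yaw(o)),o["wrist_force"],o["torque"],o["opening"])
w=o["eef_rot"];R=Ro.from_quat([w[1],w[2],w[3],w[0]]).as_matrix()
print("tool z",R[:,2])
y=yaw(o);T=o["eef_pos"];ux=np.array([np.cos(y),np.sin(y)]);ny=np.array([-ux[1],ux[0]])
a=(W[...,:2]-T[:2])@ux;b=(W[...,:2]-T[:2])@ny;zz=W[...,2]-T[2]
hs=cv2.cvtColor(p,cv2.COLOR_RGB2HSV)
for c0 in np.arange(.015,.085,.01):
    g=(abs(a-c0)<.003)&(abs(b)<.03)&(zz>-.03)&(zz<.08)&(((hs[...,0]>100)&(hs[...,0]<130))|((hs[...,0]<14)&(c0>.05)))&(hs[...,1]>120)
    print(round(c0,3),g.sum(),np.percentile(zz[g],[50,90,97]) if g.sum()>10 else "")
E
python3 t.py w4
```

```text
5.6333 [0.6893 0.1175 0.1991] 159.86078187674553 [-0.0406  0.2145 -2.6272] [-0.0337  0.0011  0.0279] 0.5178240617077333
tool z [-0.0017  0.0003 -1.    ]
0.015 738 [0.0115 0.0327 0.0333]
0.025 802 [0.0118 0.0328 0.0333]
0.035 668 [0.012  0.0329 0.0334]
0.045 357 [0.0323 0.0333 0.0336]
0.055 1838 [0.0329 0.0336 0.034 ]
0.065 2177 [0.0329 0.0337 0.034 ]
0.075 323 [0.0182 0.032  0.0329]
0.085 0
```

```bash
cat > g.py <<'E'
from h import *
from bench import ctrl
import sys
t=np.radians(159.85);u=np.array([np.cos(t),np.sin(t)]);n=np.array([-u[1],u[0]]);O=np.array([.5137,.2111])
def tgt(s,l,z):return np.r_[O+u*s+n*l,z]
if __name__=="__main__":
    o=ctrl.get_obs();d=o["eef_pos"][:2]-O;print("now s,l,z",d@u,d@n,o["eef_pos"][2],np.degrees(yaw(o)),o["wrist_force"])
    a=list(map(float,sys.argv[1:]))
    for i in range(0,len(a),3):print(a[i:i+3],go(o,tgt(*a[i:i+3]),t))
E
python3 g.py .027 -.0005 .199 .027 -.0005 .082
```

```text
now s,l,z -0.19689497134827227 0.027224205154394228 0.19924013495705678 159.8931006870118 [-0.3405 -0.6836 -3.3192]
[0.027, -0.0005, 0.199] (array([0.5597, 0.0697, 0.0006, 0.0002]), np.float64(5.410193514634237))
[0.027, -0.0005, 0.082] (array([0.5597, 0.0697, 0.2931, 0.0002]), np.float64(6.097111761495453))
```

Call:
drive_tool([
  [[0.07,0.01,0,0],[0.15,0.03,0,0],[0.25,0.05,0,0],[0.35,0.065,0,0],[0.45,0.07,0,0],[0.53,0.07,0,0],[0.56,0.07,0,0],[0.56,0.07,0.06,0],[0.56,0.07,0.12,0],[0.56,0.07,0.18,0],[0.56,0.07,0.2,0],[0.56,0.07,0.2,0]],
])

```text
time_s: 6.68
eef_pos: [0.4873, 0.2202, 0.1174]
eef_rot: [-0.002, 0.174, 0.985, -0.001]
wrist_force: [-0.7, -0.8, -3.3]
opening: 0.516
grasp_force: 62.7
```

```bash
python3 g.py .027 -.0005 .082 .027 -.0005 .0686
```

```text
now s,l,z 0.0279587846196754 0.0005522796314010193 0.11744316422477533 159.92517849904127 [-0.7171 -0.8054 -3.3275]
[0.027, -0.0005, 0.082] (array([-0.0024,  0.0026,  0.0886,  0.0004]), np.float64(0.8506412848635838))
[0.027, -0.0005, 0.0686] (array([-0.0024,  0.0026,  0.1221,  0.0004]), np.float64(1.1717962927911632))
```

Call:
drive_tool([
  [[0,0.0026,0.04,0],[0,0.0026,0.075,0],[0,0.0026,0.088,0],[0,0.0026,0.095,0],[0,0.0026,0.1,0],[0,0.0026,0.105,0],[0,0.0026,0.11,0],[0,0.0026,0.11,0]],
])

```text
time_s: 7.35
eef_pos: [0.4907, 0.2217, 0.0766]
eef_rot: [0.001, 0.174, 0.985, 0.0]
wrist_force: [-0.7, -0.7, 1.0]
opening: 0.516
grasp_force: 63.5
```

```bash
python3 t.py w5;python3 g.py
```

```text
7.35 [0.4907 0.2217 0.0766] 159.92151089878791 [-0.7144 -0.731   1.0287] [0.0162 0.2496 0.0012] 0.5158769137356765
tool z [ 0.0017  0.0004 -1.    ]
0.015 747 [0.0113 0.0328 0.0333]
0.025 815 [0.0119 0.033  0.0335]
0.035 701 [0.015  0.0331 0.0336]
0.045 350 [0.0323 0.0334 0.0337]
0.055 1807 [0.0329 0.0336 0.034 ]
0.065 2185 [0.0329 0.0337 0.0341]
0.075 316 [0.0135 0.032  0.033 ]
0.085 0 
now s,l,z 0.02526895974659706 -0.002025743767716578 0.07664022124259748 159.92518607975953 [0.4117 0.1249 1.5468]
```

Call:
drive_tool([
  [[0,0,0.005,0],[0,0,0.01,0],[0,0,0.015,0],[0,0,0.02,0],[0,0,0.025,0],[0,0,0.025,0]],
])

```text
time_s: 7.9
eef_pos: [0.4947, 0.2206, 0.0692]
eef_rot: [0.005, 0.174, 0.985, 0.0]
wrist_force: [5.5, -6.7, 12.1]
opening: 0.517
grasp_force: 66.1
```

```bash
python3 t.py w6;python3 g.py
```

```text
7.9 [0.4947 0.2206 0.0692] 159.93813321141783 [ 5.5065 -6.6899 12.1216] [-0.9964 -0.2125  0.1769] 0.5166924090280619
tool z [ 0.0096 -0.0009 -1.    ]
0.015 732 [0.0134 0.0352 0.0358]
0.025 839 [0.0156 0.0365 0.0371]
0.035 643 [0.0292 0.038  0.0385]
0.045 342 [0.0384 0.0395 0.0399]
0.055 2262 [0.0403 0.0411 0.0414]
0.065 2516 [0.0415 0.0423 0.0427]
0.075 1764 [0.0152 0.0276 0.0296]
0.085 0 
now s,l,z 0.021143296777150367 -0.002428035117642705 0.06920838364131576 159.93402567482784 [ 5.7195 -6.6777 12.7629]
```

Call:
drive_tool([
  [[0,0,0.004,0],[0,0,0.007,0],[0,0,0.007,0],[0,0,-0.03,0],[0,0,-0.08,0],[0,0,-0.1,0],[0,0,-0.1,0],[0,0,-0.1,0]],
])

```text
time_s: 8.62
eef_pos: [0.4899, 0.2216, 0.1056]
eef_rot: [0.0, 0.174, 0.985, 0.0]
wrist_force: [0.4, -0.5, -3.6]
opening: 0.524
grasp_force: 64.5
```

```bash
python3 t.py w7;python3 g.py;  python3 - <<'E'
from h import *
from bench import ctrl
p,d=ctrl.camera("top");cv2.imwrite("pics/top1.png",p[:,:,::-1]);np.save("pics/top1.npy",d)
E
```

```text
8.6167 [0.4899 0.2216 0.1056] 159.9385837093331 [ 0.4298 -0.4515 -3.5678] [-0.0026 -0.0291  0.0307] 0.5241405076619411
tool z [ 0.0009  0.0002 -1.    ]
0.015 735 [0.0144 0.0359 0.0366]
0.025 835 [0.0169 0.0376 0.0381]
0.035 639 [0.0324 0.0395 0.04  ]
0.045 347 [0.0402 0.0412 0.0415]
0.055 2321 [0.0423 0.0431 0.0435]
0.065 2591 [0.0438 0.0446 0.045 ]
0.075 1777 [0.0163 0.0271 0.0289]
0.085 0 
now s,l,z 0.026604075193414255 -0.0013062950886587685 0.10472859028983285 159.93732918787862 [-0.959   0.2525 -3.6443]
```

```bash
cat > b.py <<'E'
from h import *
from g import *
o,p,W=wcloud(ctrl,sys.argv[1]);hs=cv2.cvtColor(p,cv2.COLOR_RGB2HSV)
s=(W[...,:2]-O)@u;l=(W[...,:2]-O)@n;z=W[...,2]
T=o["eef_pos"];y=yaw(o);ux=np.array([np.cos(y),np.sin(y)]);ny=np.array([-ux[1],ux[0]])
a=(W[...,:2]-T[:2])@ux;b=(W[...,:2]-T[:2])@ny;zz=z-T[2]
print(T,y)
bl=(hs[...,0]>100)&(hs[...,0]<130)&(hs[...,1]>120)
og=(hs[...,0]<14)&(hs[...,1]>150)
g=(bl|og)&(abs(b)<.03)&(a>.05)&(a<.1)&(zz>.035)&(zz<.06)
print("tote top end a",np.percentile(a[g],[99,100]),"b",np.percentile(b[g],[.5,99.5]))
g=og&(abs(b)<.03)&(a>.04)&(a<.08)&(zz>.035)
print("ledge a",np.percentile(a[g],[.5,99.5]),"zz",np.percentile(zz[g],[1,50,99]))
g=(z>.056)&(z<.0635)&(abs(l)<.06)&(abs(s)<.12)&~bl&~og
print("rim",g.sum(),"s",np.percentile(s[g],[0,1,99,100]),"l",np.percentile(l[g],[0,1,99,100]))
for lo,hi in((-.06,-.02),(-.02,.02),(.02,.06),(.06,.1)):
    k=g&(s>lo)&(s<hi)
    if k.sum()>20:print(lo,k.sum(),np.percentile(l[k],[0,1,99,100]))
c=og&(z>.05)&(z<.085)&(abs(s-.06)<.03)&(abs(l)>.028)&(abs(l)<.06)
for sg in(-1,1):
    k=c&(l*sg>0)
    if k.sum()>5:print("clip",sg,k.sum(),s[k].min(),s[k].max(),np.percentile(l[k],[1,50,99]),z[k].max())
E
python3 b.py w8
```

```text
[0.4888 0.2214 0.1043] 2.7914319717875715
tote top end a [0.071  0.0715] b [-0.0215  0.0222]
ledge a [0.0505 0.0679] zz [0.0409 0.0431 0.0452]Traceback (most recent call last):
  File "b.py", line 15, in <module>
    print("rim",g.sum(),"s",np.percentile(s[g],[0,1,99,100]),"l",np.percentile(l[g],[0,1,99,100]))
                            ~~~~~~~~~~~~~^^^^^^^^^^^^^^^^^^^
    return _quantile_unchecked(
        a, q, axis, out, overwrite_input, method, keepdims, weights)
    return _ureduce(a,
                    func=_quantile_ureduce_func,
    ...<5 lines>...
                    overwrite_input=overwrite_input,
                    method=method)
    r = func(a, **kwargs)
    result = _quantile(arr,
                       quantiles=q,
    ...<2 lines>...
                       out=out,
                       weights=wgt)
    slices_having_nans = np.isnan(arr[-1, ...])
                                  ~~~^^^^^^^^^
IndexError: index -1 is out of bounds for axis 0 with size 0
```

View pics/w8.png

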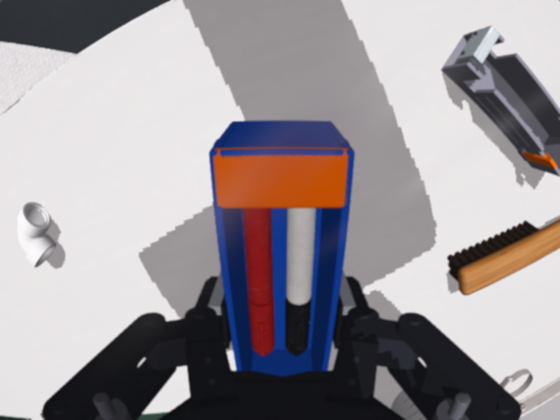

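Call:
drive_tool([
  [[0,0,-0.1,0],[0,0,-0.2,0],[-0.1,0,-0.3,0],[-0.2,0,-0.39,0],[-0.3,0,-0.39,0],[-0.4,0,-0.39,0],[-0.42,0,-0.39,0],[-0.42,0,-0.39,0],[-0.42,0,-0.39,0]],
])

```text
time_s: 9.52
eef_pos: [0.648, 0.1628, 0.2591]
eef_rot: [-0.002, 0.175, 0.985, -0.0]
wrist_force: [-1.3, -0.2, -4.1]
opening: 0.517
grasp_force: 64.5
```

```bash
python3 b.py w9; python3 t.py w10 | head -8; python3 g.py
```

```text
[0.648  0.1628 0.2591] 2.7895181002192064
tote top end a [0.0709 0.0713] b [-0.0214  0.0222]
ledge a [0.0504 0.0678] zz [0.0409 0.0432 0.0453]
rim 1036 s [-0.0708 -0.0496  0.05    0.0595] l [-0.0371 -0.0298  0.0302  0.0367]
-0.06 302 [-0.0298 -0.0297  0.0302  0.0302]
-0.02 423 [-0.0297 -0.0297  0.0301  0.0302]
0.02 301 [-0.0371 -0.0299  0.0357  0.0367]
clip -1 61 0.052572843454762846 0.058233108370705805 [-0.036  -0.0327 -0.0283] 0.0777271000125177
clip 1 50 0.05271478754409014 0.05849110614528714 [0.0285 0.032  0.0355] 0.07719417479340082
9.5667 [0.647  0.1636 0.2592] 159.88647842594693 [-0.9389  0.7393 -4.2788] [ 0.0113 -0.0092  0.0084] 0.5136288688711511
tool z [-0.0038  0.     -1.    ]
0.015 743 [0.0151 0.0361 0.0368]
0.025 816 [0.0175 0.0377 0.0383]
0.035 588 [0.0328 0.0395 0.04  ]
0.045 327 [0.0404 0.0414 0.0419]
0.055 2307 [0.0425 0.0434 0.0437]
0.065 2398 [0.044  0.0449 0.0453]
now s,l,z -0.14083308566876868 -0.0016107115418221019 0.25965409827361785 159.93657480119938 [ 0.3454  0.2345 -3.552 ]
```

```bash
python3 g.py .008 -.0005 .25 .008 -.0005 .11
```

```text
now s,l,z -0.14083308566876868 -0.0016107115418221019 0.25965409827361785 159.93657480119938 [ 0.3454  0.2345 -3.552 ]
[0.008, -0.0005, 0.25] (array([ 0.3721, -0.0022,  0.0241,  0.0005]), np.float64(3.5767386238479175))
[0.008, -0.0005, 0.11] (array([ 0.3721, -0.0022,  0.3741,  0.0005]), np.float64(5.061535558637971))
```

Call:
drive_tool([
  [[0.09,-0.002,0,0.0005],[0.18,-0.002,0.06,0.0005],[0.27,-0.002,0.12,0.0005],[0.34,-0.002,0.2,0.0005],[0.372,-0.002,0.26,0.0005],[0.372,-0.002,0.32,0.0005],[0.372,-0.002,0.36,0.0005],[0.372,-0.002,0.374,0.0005],[0.372,-0.002,0.374,0.0005],[0.372,-0.002,0.374,0.0005],[0.372,-0.002,0.374,0.0005]],
])

```text
time_s: 10.53
eef_pos: [0.5085, 0.2145, 0.1135]
eef_rot: [0.001, 0.175, 0.985, 0.0]
wrist_force: [0.4, 0.1, -3.5]
opening: 0.518
grasp_force: 64.5
```

```bash
python3 g.py .008 -.0005 .0838
python3 - <<'E'
from h import *
from bench import ctrl
p,d=ctrl.camera("scene");cv2.imwrite("pics/s1.png",cv2.resize(p[110:240,200:360,::-1],None,fx=4.5,fy=4.5,interpolation=2))
E
python3 g.py .008 -.0005 .0838
```

```text
now s,l,z 0.006038761885718225 -0.0014416369368530045 0.11349642762298962 159.84938466275986 [ 0.4105  0.0596 -3.5334]
[0.008, -0.0005, 0.0838] (array([ 0.0049, -0.0024,  0.0742, -0.    ]), np.float64(0.714053068921428))
now s,l,z 0.0058749971613595 -0.0014172822652677563 0.1135656586292286 159.83972507187406 [ 0.4054  0.5264 -3.0842]
[0.008, -0.0005, 0.0838] (array([ 0.0053, -0.0023,  0.0744, -0.0001]), np.float64(0.7159594724582383))
```

View pics/s1.png

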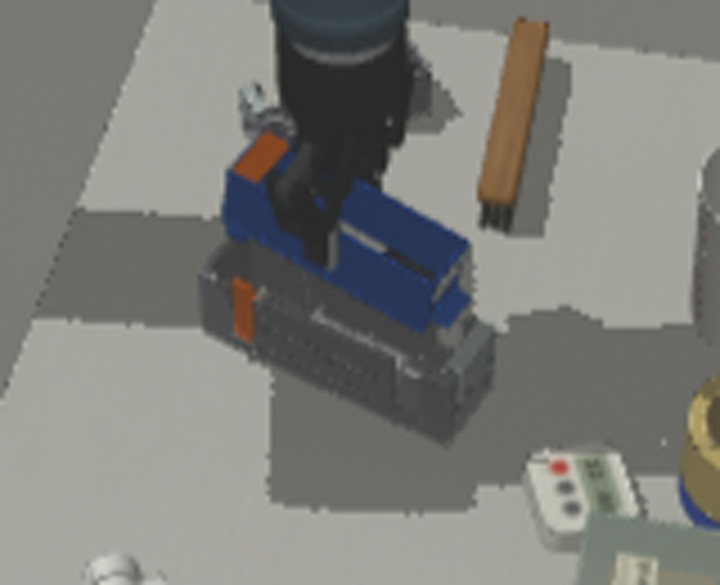

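```bash
cat > sc.py <<'E'
from g import *
from h import *
p,d=ctrl.camera("scene");W=cloud(ctrl.camera_info("scene"),d);hs=cv2.cvtColor(p,cv2.COLOR_RGB2HSV)
s=(W[...,:2]-O)@u;l=(W[...,:2]-O)@n;z=W[...,2]
bl=(hs[...,0]>100)&(hs[...,0]<130)&(hs[...,1]>120)&(abs(l)<.04)&(abs(s)<.13)
k=bl&(s<-.065)
print("blue end",k.sum(),"s",np.percentile(s[k],[0,3,10]),)
j=bl&(s<np.percentile(s[k],3)+.012);
for a0 in np.arange(-.1,-.06,.004):
    q=bl&(abs(s-a0)<.002)
    if q.sum()>2:print(round(a0,3),q.sum(),"z",z[q].min(),z[q].max(),"l",l[q].min(),l[q].max())
h=(hs[...,1]<90)&(abs(l)<.03)&(abs(s+.09)<.015)&(z>.064)&(z<.078);print("lip",h.sum(),np.percentile(s[h],[2,50,98]),"z",np.percentile(z[h],[5,50,95]),"l",np.percentile(l[h],[2,98]))
E
python3 sc.py
```

```text
blue end 80 s [-0.0813 -0.0802 -0.0778]
-0.08 7 z 0.09149313833508735 0.09833324345316992 l -0.010561277647085497 0.012532626527489293
-0.076 14 z 0.09087546893443056 0.10411508673860942 l -0.010091115347720975 0.013102798744216078
-0.072 31 z 0.09083250808773315 0.13794443786943397 l -0.020650934106004288 0.025916427366566946
-0.068 25 z 0.09386738124456334 0.13853594626075885 l -0.02047479982229413 0.02600650907561253
-0.064 20 z 0.08737187610325738 0.13627929141584597 l -0.021635912596056857 0.025073156316030236
-0.06 27 z 0.09210234068625842 0.13983407401483008 l -0.020087301246757432 0.02663245541916688
lip 65 [-0.0983 -0.0923 -0.0842] z [0.0652 0.069  0.0731] l [-0.0186  0.0238]
```

Call:
drive_tool([
  [[0.005,-0.002,0.02,0],[0.005,-0.002,0.04,0],[0.005,-0.002,0.055,0],[0.005,-0.002,0.065,0],[0.005,-0.002,0.065,0],[0.005,-0.002,0.065,0]],
])

```text
time_s: 11.13
eef_pos: [0.505, 0.214, 0.0853]
eef_rot: [-0.001, 0.175, 0.985, -0.0]
wrist_force: [-0.2, 0.0, -3.6]
opening: 0.518
grasp_force: 64.5
```

```bash
python3 g.py .008 -.0005 .0838; python3 sc.py;  python3 g.py
```

```text
now s,l,z 0.009168140035228298 0.00023185447487597977 0.08531929629875537 159.83633895833242 [-0.1929  0.0064 -3.6037]
[0.008, -0.0005, 0.0838] (array([-0.0029,  0.0018,  0.0038, -0.0001]), np.float64(0.04919530486027059))
blue end 63 s [-0.0777 -0.077  -0.0758]
-0.076 11 z 0.06513098837023663 0.07025676884247753 l -0.007447418908134642 0.014483355521832266
-0.072 19 z 0.0632891839814339 0.10719819430854337 l -0.014044990163506835 0.02556379169482788
-0.068 29 z 0.06543143668763562 0.1103210052755564 l -0.021038817537811772 0.027765890755479913
-0.064 19 z 0.06232219040407217 0.10597849763074377 l -0.020735453191915817 0.025927505541969022
-0.06 20 z 0.06243294214725093 0.10705596582688437 l -0.019418228456481605 0.02860907639705928
lip 63 [-0.098 -0.092 -0.085] z [0.0656 0.0694 0.0732] l [-0.0203  0.0235]
now s,l,z 0.008825006827599423 1.105398915607304e-05 0.08577448398253756 159.83774495825287 [-0.3381 -0.9598 -3.5334]
```

Call:
drive_tool([
  [[0,0.0015,0.004,0],[-0.005,0.0015,0.004,0],[-0.01,0.0015,0.004,0],[-0.015,0.0015,0.004,0],[-0.02,0.0015,0.004,0],[-0.025,0.0015,0.004,0],[-0.025,0.0015,0.004,0]],
])

```text
time_s: 11.77
eef_pos: [0.5152, 0.2111, 0.0841]
eef_rot: [-0.0, 0.175, 0.985, -0.0]
wrist_force: [0.7, -0.7, -5.0]
opening: 0.517
grasp_force: 64.3
```

```bash
python3 g.py; python3 sc.py
```

```text
now s,l,z -0.0013767943918761333 -0.0004906294470259214 0.08414949535382224 159.82446222249288 [ 0.6727 -0.7427 -5.0471]
blue end 99 s [-0.0833 -0.0818 -0.0799]
-0.08 26 z 0.06331912457083151 0.10801228432240918 l -0.021241365572593138 0.026093552173480503
-0.076 24 z 0.061784418504711995 0.10727106823485068 l -0.019119117180219348 0.02781255725527851
-0.072 20 z 0.06463899099575905 0.10859923631152683 l -0.020031797176895655 0.02748201479327362
-0.068 22 z 0.06090068494837958 0.1090126579225556 l -0.02178207487733101 0.028377546201945488
-0.064 28 z 0.06523581570465645 0.10898680999555485 l -0.02249364134741449 0.02566432107882373
-0.06 23 z 0.06554325454791671 0.10810423657426227 l -0.02069086041875624 0.026009100359896144
lip 71 [-0.0985 -0.0908 -0.0764] z [0.0646 0.0691 0.0746] l [-0.0208  0.024 ]
```

Call:
drive_tool([
  [[-0.003,0,0.002,0],[-0.006,0,0.002,0],[-0.009,0,0.002,0],[-0.012,0,0.002,0],[-0.015,0,0.002,0],[-0.015,0,0.002,0]],
])

```text
time_s: 12.32
eef_pos: [0.5194, 0.2096, 0.0834]
eef_rot: [-0.001, 0.175, 0.985, 0.0]
wrist_force: [-5.9, 1.3, -0.6]
opening: 0.518
grasp_force: 65.1
```

```bash
python3 g.py
```

```text
now s,l,z -0.005816150862073151 -0.000565259335370577 0.08340134720954524 159.84454068474858 [-5.9419  1.2677 -0.5817]
```

Call:
drive_tool([
  [[0.005,0,0,0],[0.01,0,0,0],[0.01,0,0.003,0],[0.01,0,0.006,0],[0.01,0,0.009,0],[0.01,0,0.012,0],[0.01,0,0.012,0]],
])

```text
time_s: 12.9
eef_pos: [0.517, 0.2109, 0.0797]
eef_rot: [0.0, 0.175, 0.985, 0.0]
wrist_force: [-6.6, 1.4, 7.3]
opening: 0.517
grasp_force: 66.0
```

```bash
python3 g.py; python3 b.py w11; python3 t.py w12|tail -8
```

```text
now s,l,z -0.0031398398369510945 -0.0009763362949956233 0.07973953646738118 159.84896200835195 [-6.5732  1.4404  7.3007]
[0.517  0.2109 0.0797] 2.789890692941069
tote top end a [0.0711 0.0716] b [-0.0215  0.0222]
ledge a [0.0509 0.0684] zz [0.0399 0.0419 0.0439]
rim 2323 s [-0.0735 -0.0348  0.0987  0.0989] l [-0.0357 -0.0298  0.0297  0.0355]
-0.06 31 [-0.0172 -0.0172  0.0195  0.0195]
0.06 2273 [-0.0357 -0.0298  0.0297  0.0355]
clip -1 263 0.053403299880777994 0.06711674451144659 [-0.0368 -0.0345 -0.0306] 0.07806557610690533
clip 1 310 0.05345637029762424 0.0671287967656521 [0.0294 0.0336 0.0364] 0.07823459943152251
0.015 747 [0.0147 0.0356 0.0362]
0.025 828 [0.0166 0.0371 0.0377]
0.035 656 [0.0301 0.0387 0.0392]
0.045 355 [0.0394 0.0403 0.0407]
0.055 2291 [0.0413 0.0421 0.0425]
0.065 2559 [0.0426 0.0434 0.0439]
0.075 1777 [0.0154 0.027  0.029 ]
0.085 0
```

Call:
drive_tool([
  [[0,0,0,0],[0,0,0,0],[0,0,0,0],[0,0,0,0],[0,0,0,0],[0,0,-0.05,0],[0,0,-0.15,0],[0,0,-0.23,0],[0,0,-0.23,0],[0,0,-0.23,0]],
], jaw=0)

```text
time_s: 13.83
eef_pos: [0.5187, 0.2109, 0.1733]
eef_rot: [0.003, 0.175, 0.985, 0.001]
wrist_force: [-1.0, 0.2, -0.8]
opening: 1.001
grasp_force: 0.0
```

```bash
cat > f.py <<'E'
from h import *
from g import *
o,p,W=wcloud(ctrl,sys.argv[1]);hs=cv2.cvtColor(p,cv2.COLOR_RGB2HSV)
s=(W[...,:2]-O)@u;l=(W[...,:2]-O)@n;z=W[...,2];R=(abs(s)<.12)&(abs(l)<.05)
d=o["eef_pos"][:2]-O;print(o["time_s"],"tcp s,l,z",d@u,d@n,o["eef_pos"][2],o["wrist_force"])
bl=R&(hs[...,0]>100)&(hs[...,0]<130)&(hs[...,1]>120);og=R&(hs[...,0]<14)&(hs[...,1]>150)
k=(bl|og)&(abs(l)<.028)&(z>.08)
for c in np.arange(-.07,.08,.02):
    q=k&(abs(s-c)<.004)
    if q.sum()>10:print(round(c,2),q.sum(),"z97",np.percentile(z[q],97),"l",np.percentile(l[q],[1,99]))
g=og&(abs(l)<.026)&(z>.085);print("ledge s",np.percentile(s[g],[.5,99.5]),"l",np.percentile(l[g],[.5,99.5]),"z",np.percentile(z[g],[5,50,95]))
for sg in(-1,1):
    c=og&(l*sg>.026)&(z<.09)
    if c.sum()>5:print("clip",sg,c.sum(),"s",s[c].min(),s[c].max(),"l",np.percentile(l[c],[1,50,99]),"z",z[c].max(), "l at top",np.percentile(l[c&(z>.074)],[1,50,99]))
q=R&(z>.055)&(z<.064)&(hs[...,1]<100);print("rim s",np.percentile(s[q],[0,1,99,100]),"l",np.percentile(l[q],[2,98]))
E
python3 f.py w13
```

```text
13.8333 tcp s,l,z -0.0047519776238402365 -0.0014936900894156838 0.17331238303410249 [-0.9533  0.2445 -0.7626]
-0.07 90 z97 0.1043139882002138 l [-0.0221  0.0218]
-0.05 108 z97 0.10645547743935208 l [-0.0219  0.0218]
-0.03 120 z97 0.10871957068084744 l [-0.0217  0.0219]
-0.01 153 z97 0.1108380492319441 l [-0.0223  0.0224]
0.01 172 z97 0.11265600984057618 l [-0.0221  0.0224]
0.03 139 z97 0.11516310256911395 l [-0.022   0.0221]
0.05 474 z97 0.11740499077166519 l [-0.0213  0.0219]
0.07 599 z97 0.11884349219303597 l [-0.0207  0.0221]
ledge s [0.0501 0.0671] l [-0.0198  0.0208] z [0.1155 0.117  0.1183]
clip -1 162 s 0.05377651237056686 0.06673879744621052 l [-0.0371 -0.0339 -0.0309] z 0.07734906937459646 l at top [-0.0371 -0.0348 -0.0327]
clip 1 177 s 0.053702577809525164 0.06684852474093775 l [0.0306 0.0339 0.0375] z 0.07736725060353936 l at top [0.0329 0.0351 0.0375]
rim s [-0.0912 -0.0878  0.0988  0.099 ] l [-0.0299  0.03  ]
```

View pics/w13.png

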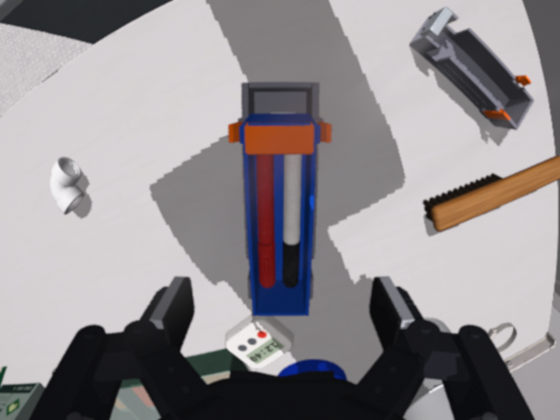

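```bash
python3 g.py .064 0 .15 .064 0 .124
```

```text
now s,l,z -0.003489619824951266 -0.0007327955550826557 0.17126639153087095 159.83706389632036 [ 0.1861  0.3105 -0.8799]
[0.064, 0.0, 0.15] (array([ 0.1687, -0.0019,  0.0532, -0.0001]), np.float64(1.6969956132214983))
[0.064, 0.0, 0.124] (array([ 0.1687, -0.0019,  0.1182, -0.0001]), np.float64(1.9759809927672243))
```

Call:
drive_tool([
  [[0.05,0,0,0],[0.1,-0.002,0,0],[0.15,-0.002,0,0],[0.168,-0.002,0,0],[0.168,-0.002,0.03,0],[0.168,-0.002,0.07,0],[0.168,-0.002,0.1,0],[0.168,-0.002,0.11,0],[0.168,-0.002,0.11,0],[0.168,-0.002,0.11,0]],
], jaw=1)

```text
time_s: 14.72
eef_pos: [0.4535, 0.2328, 0.1264]
eef_rot: [-0.0, 0.175, 0.985, -0.0]
wrist_force: [0.6, -0.3, 0.6]
opening: -0.002
grasp_force: 0.0
```

```bash
python3 g.py .064 0 .117 .064 0 .102
```

```text
now s,l,z 0.06398741993461832 0.0003993877550567508 0.1263677044341438 159.8277104277336 [ 0.5995 -0.3067  0.6082]
[0.064, 0.0, 0.117] (array([ 0.    ,  0.001 ,  0.0234, -0.0001]), np.float64(0.2248494691696426))
[0.064, 0.0, 0.102] (array([ 0.    ,  0.001 ,  0.0609, -0.0001]), np.float64(0.5844359820795503))
```

Call:
drive_tool([
  [[0,0.001,0.015,0],[0,0.001,0.023,0],[0,0.001,0.027,0],[0,0.001,0.031,0],[0,0.001,0.035,0],[0,0.001,0.039,0],[0,0.001,0.043,0],[0,0.001,0.047,0],[0,0.001,0.051,0],[0,0.001,0.055,0],[0,0.001,0.055,0]],
])

```text
time_s: 15.63
eef_pos: [0.4534, 0.2332, 0.1042]
eef_rot: [-0.0, 0.175, 0.985, -0.0]
wrist_force: [-0.3, 0.7, -0.4]
opening: 0.002
grasp_force: 0.0
```

Call:
drive_tool([
  [[0,0,0.003,0],[0,0,0.006,0],[0,0,0.009,0],[0,0,0.012,0],[0,0,0.015,0],[0,0,0.018,0],[0,0,0.018,0]],
])

```text
time_s: 16.22
eef_pos: [0.454, 0.2336, 0.1017]
eef_rot: [0.0, 0.175, 0.985, -0.0]
wrist_force: [-16.4, -4.4, 38.9]
opening: -0.001
grasp_force: 19.0
```

Call:
drive_tool([
  [[0,0,0,0],[0,0,-0.03,0],[0,0,-0.1,0],[-0.08,0,-0.18,0],[-0.16,0,-0.2,0],[-0.2,0,-0.2,0],[-0.2,0,-0.2,0],[-0.2,0,-0.2,0]],
])

```text
time_s: 16.88
eef_pos: [0.529, 0.2053, 0.1772]
eef_rot: [-0.0, 0.176, 0.984, -0.0]
wrist_force: [0.1, 0.7, -0.5]
opening: 0.001
grasp_force: 0.0
```

```bash
python3 f.py w14; python3 sc.py|tail -1
```

```text
16.8833 tcp s,l,z -0.01638810974305072 0.00020475834474016717 0.17723636571333562 [ 0.1214  0.653  -0.5286]
-0.05 118 z97 0.1024361159713046 l [-0.0224  0.0224]
-0.03 124 z97 0.22843913480472725 l [-0.0218  0.0223]
-0.01 174 z97 0.18942847154798564 l [-0.0218  0.0224]
0.01 128 z97 0.10257391696322068 l [-0.022   0.0225]
0.03 130 z97 0.10244260721088146 l [-0.0215  0.0227]
0.05 233 z97 0.10276595088853765 l [-0.0211  0.0229]
0.07 430 z97 0.10283474248594773 l [-0.0189  0.0226]
ledge s [0.0519 0.0701] l [-0.019   0.0207] z [0.1005 0.1016 0.1027]
clip -1 202 s 0.05395732315216224 0.06584850090262766 l [-0.0363 -0.0319 -0.0283] z 0.07773685383627216 l at top [-0.0364 -0.034  -0.0319]
clip 1 215 s 0.05376425473442621 0.0665728391937926 l [0.028  0.0317 0.036 ] z 0.0776290519917107 l at top [0.0315 0.0339 0.036 ]
rim s [-0.0917 -0.0861  0.0986  0.0989] l [-0.0299  0.0299]
lip 69 [-0.0983 -0.0925 -0.0787] z [0.0656 0.0696 0.0731] l [-0.0196  0.0243]
```

View pics/w14.png

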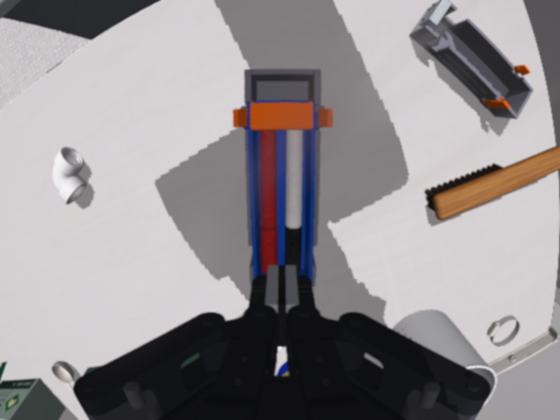

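The last view shows the blue tote level (rim at 102–103 mm over its length) with the ledge between the clips at (240,117) and (325,117). Both clips are back at their closed positions, the pens are inside, and the arm is clear.

```bash
python3 -c "
from bench import ctrl
print(ctrl.hand_in())"
```

```text
the job is handed in; nothing more can be done
None
```

The blue pen tote is stacked and locked on the grey base tote, pens inside, arm clear, and the job was handed in at about 17 s of the 51 s; my last measurements had it level and about 3 mm off centre with both clips closed, but hand-in returned no verdict.

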